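Focus the lens stage with its edge wheel

ROBOT

A 6-joint arm with a two-finger parallel gripper is mounted at the origin on the work surface. World frame = base frame: x ahead of the robot, y to its left, z up, the work surface at z = 0. Lengths are in mm, angles in rad, forces in N, time in s.
With the tool pointing down it reaches from about 350 to 1000 mm from the base axis. Payload 7.1 kg.
Tool frame: the origin (TCP) lies on the centre line of the jaws, within the pads' length; the fingertips stand 25 mm ahead of it and the grasp point (between the pads) lies 6 mm ahead of it; z points along the fingers, y is the line along which they close (so a half turn about z gives the same grasp; the last joint's range is limited). The gripper opens to 85 mm and grips with 20 to 120 N. Pads are 22 mm wide; open, the fingers measure 114 mm over their backs; the gripper's body (76 mm by 85 mm) begins 54 mm behind the grasp point. The pads swing forward as they close: fully open they stand 13 mm farther back than shut.
Start: joints at [-1.212, 0.423, 1.63, -0, 1.089, -0.019], TCP at [230.564, -580.9, 256.319] pointing down, gripper open.
Joint ranges: [-3, 3], [-0.9, 2.11], [0.09, 2.58], [-1.31, 4.45], [0.11, 2.69], [-2.54, 2.54]. Speed limits (rad/s): [2.39, 2.39, 3.01, 3.14, 3.14, 3.14].

INTERFACE

Orientations are given as a unit quaternion [w, x, y, z].
In Python, from station import get_state, capture, hand_in, recognise gives the robot as it stands.
- The arm moves only by the tool move_arm, never from a script. Its argument "motion" is a list of rows, each a list of 4 numbers: the shift along the tool's x, y, z normalised to -1 to 1, where 1 is 100 cm, then the turn about the tool's z normalised to -1 to 1, where 1 is 360 degrees. A call has 1 to 8 rows; each row shifts and turns the commanded pose from where the row before left it, along the tool's axes as they then stand; what a row does not reach is not made up. A row lasts 1/10 s, in which the tool goes at most 50 mm and 8.59 degrees, less where a joint would pass 70% of its speed; a pose out of reach is approached as far as the arm can. A call with a number of a shift or a turn outside -1 to 1 is refused whole. A call with a gripper value outside its range is refused whole. "claw" is the gripper's target within -1 to 1 (shut at 1, half-way at 0, fully open at -1), set as the call begins (left out, the last holds). The fingers move at their own pace and stop on an object; "squeeze" is the grip in N (left out, the last holds). Time passes only in rows, so rows that do not move let the fingers close. It gives the time, the measured TCP pose, the force, the opening and the grip force at its end, in the units of the state.
- get_state(): the state, without advancing time (a new reading comes with each control period).
- capture(name): name is "scene" or "top" or "wrist"; returns a dict with "frame" (384x512x3 uint8, red, green, blue), "fx", "fy", "cx", "cy" (pixels), "dist" ([k1, k2, p1, p2, k3] as OpenCV has them; the pictures are not rectified), "rvec" (rotation vector, rad) and "tvec" (3), from world to camera coordinates, as OpenCV has them. Camera axes: x right, y down, z forward; pixel columns grow to the right and rows downward; lengths in mm; the calibration is good to about 2 mm. A picture is of the moment at which its call begins. There is no depth.
- hand_in(): hands the job in; it is judged then, once.
Trained networks look in the newest picture that a camera, given by its name, has taken for a name from the list of things; names that differ only in an ending like _2 or _b are one class to them, and where a whole thing is asked for, a point or a joint stands for the part that bears it (a point fixed in the world has none). Each returns a list of dicts, best first, with "conf" (0 to 1); they miss things now and then, are a little off and sometimes report something else, mostly with a low value. They report only what shows in the picture. A call takes as long as a camera call. They do not tell look-alikes from the thing itself.
- recognise(target, camera): "rect" ([left, top, right, bottom] as shares, 0 to 1, of the picture: columns of its width, rows of its height, round what is visible of it).
The state is a dict: "time": time; "q": joint angles; "joint_vel": joint speeds; "tau": joint torques, N m; "tool_pos": TCP position; "eef_rot": TCP orientation; "ft_force": force on the tool from outside, world axes, zero at the start; "wrist_torque": the same for the moment, N m; "finger_gap": finger opening in mm; "grip_force": force on a finger pad.
Only numpy, scipy, OpenCV 4.12 (cv2) and the standard library are available. Lean on these libraries where they do the work, as an engineer would, in place of code of your own. Each camera call takes 0.05 s, during which the arm holds its last target. There are 200 camera calls.

TASK

Lift the black transport block out of the lens stage and set it down in the grey parts tray. Then roll the sprung rubber edge wheel with a fingertip, pressing gently, until the dark steel fin on the lens carriage stands level with the dark steel pointer on the side of the bed, and let go. Move the carriage only by the wheel, do not touch it, and leave the other things on the bench alone.

Things in the scene. Friction and masses are not known exactly. Their poses are not given: they have to be found in the camera images.
- lens_stage: Aluminium bed, 300 x 100 x 20 mm, fixed; origin at the centre of its underside. Its x runs along the bed from the lens carriage's end to the grey wheel housing; z up. Rods, carriage, housing and wheel float above it on sprung feet: pressed, they yield at about 1.6 N, sink 1 mm per 3 N, and are solid after 3 mm, at about 10.6 N. 4 to 8 N grips well, lighter may slip. Stay well under 15 N.
- wheel_place (a point): Where the crown of the rubber edge wheel would be at its nominal height, 65 mm above the bench; a point of the bed. The true crown, not measured, stands up to 7 mm higher or lower: feel for it. Wheel 44 mm in diameter, 10 mm wide, axle level across the bed (its y); only the top 8 mm stand out of the slot in the grey housing (70 mm along the bed, 48 across).
- carriage: Lens carriage on two rods, plate 50 mm (along the bed) x 76, round black lens mount, top about 103 mm above the bench; origin below its middle. Not to be touched. The wheel drives it: a crown rolled to the bed's +x moves it to +x by about what the rim travels, and back likewise. Drag about 1.2 N; it stays where left; travel 82 mm. One wipe over the crown gives about 20 mm at most.
- index (a point): Outer top end of the 3 mm thick dark steel fin that juts from the carriage's side (the bed's -y side), about 45 mm above the bench. The fin must come level with the pointer along the bed's x.
- pointer: Small black clamp, 20 x 14 x 36 mm, fixed on the bed's -y edge, carrying a 3 mm thick dark steel pointer blade. Its axes are parallel to the bed's; origin on the bed's centre line at bench height, at the blade's place along the bed.
- mark (a point): Inner top end of the dark steel pointer blade, 45 mm above the bench, 2 mm outside the line along which the fin's end travels. Axes parallel to the bed's.
- block: Loose black transport block, about 100 g, 88 mm high: foot 24 mm (along the bed) x 44 x 28 high, on it an upright grip 16 mm (along the bed) x 30 (across) x 60 high. Stands in a 5 mm deep pocket of the bed, underside 20 mm above the bench, and bars the carriage's way. Origin at the centre of its underside, x and y parallel to the bed's. Best pinched across the bed, on the 30 mm width.
- block_grip (a point): Centre of the block's upright grip, 58 mm above its underside.
- tray: Grey open parts tray, 150 x 130 x 30 mm high, walls 4 mm, floor 4 mm, fixed on the bench; origin at the centre of its underside, x along its 150 mm side.
- tissue_packet: Loose cardboard packet, 60 x 110 x 22 mm, origin at the centre of its underside. Leave it alone.
- cleaner: Loose small white bottle, 40 mm in diameter, 85 mm high, origin at the centre of its underside. Leave it alone.
- driver: Loose screwdriver, 150 mm long, lying on the bench beyond the wheel end of the bed. Leave it alone.
There are look-alikes about, which are no part of the job. Leave any green look-alike of the block alone.

How it is judged:
By the outcome, as a careful person would: the job done as asked, in the order asked, and still so for the second after the job is handed in, with the robot touching nothing.
It also fails if it takes over 72 s, if anything falls off the work surface, if the arm or the gripper's body presses on something with over 40 N, if the wrist force passes 120 N, or if a joint passes its speed limit or range.

## Working session

There is one attempt and no reset: what is moved stays moved. The work goes in short steps, Python scripts to look and compute and a tool call to move; the robot and the scene stay as the last step left them, time stands still between calls to the robot, and variables do not carry over. Pictures are saved under pics/ and viewed, at most 10 in all, crops included, and the job is handed in when it is done.

Besides the shell and the picture viewer there is one more tool, called after "Call:" in YAML: its name, and indented under it one key for each argument. move_arm: Moves the arm, as the interface text tells. Scaled input: -1 to 1 covers 100 cm each way for a shift and 360 degrees each way for a turn. Its arguments: {"type":"object","properties":{"motion":{"type":"array"},"claw":{"type":"number"},"squeeze":{"type":"number"}},"required":["motion"]}

```bash
mkdir -p pics; ls; cat > h.py <<'E'
import numpy as np,cv2
from station import get_state,capture,hand_in,recognise
def snap(name,fn=None):
    c=capture(name)
    if fn: cv2.imwrite('pics/'+fn,c['frame'][:,:,::-1])
    return c
def proj(c,P):
    K=np.array([[c['fx'],0,c['cx']],[0,c['fy'],c['cy']],[0,0,1.]])
    return cv2.projectPoints(np.float64(P).reshape(-1,1,3),np.float64(c['rvec']),np.float64(c['tvec']),K,np.float64(c['dist']))[0][:,0]
def back(c,uv,z):
    K=np.array([[c['fx'],0,c['cx']],[0,c['fy'],c['cy']],[0,0,1.]])
    p=cv2.undistortPoints(np.float64(uv).reshape(-1,1,2),K,np.float64(c['dist']))[:,0]
    R=cv2.Rodrigues(np.float64(c['rvec']))[0];t=np.float64(c['tvec']).reshape(3)
    o=-R.T@t; d=np.c_[p,np.ones(len(p))]@R
    return o+d*((z-o[2])/d[:,2])[:,None]
E
python3 - <<'E'
from h import *
a=snap('scene','s0.png');b=snap('top','t0.png')
cv2.imwrite('pics/both.png',cv2.resize(np.hstack([a['frame'],b['frame']])[:,:,::-1],(800,300)))
for n in ['lens_stage','block','carriage','pointer','wheel_place','tray','index','mark','block_grip']:
    for cam in ['scene','top']:
        for r in recognise(n,cam)[:3]:
            x=np.array(r['rect'])*[512,384,512,384]; print(n,cam,x.round(0),round(r['conf'],2))
print(get_state())
E
```

```text
pics
lens_stage scene [228. 182. 346. 232.] 0.96
lens_stage top [179. 183. 283. 228.] 0.87
block scene [242. 138. 264. 169.] 0.86
block scene [270. 141. 286. 166.] 0.84
block scene [281. 255. 300. 280.] 0.83
block top [244. 246. 257. 259.] 0.7
block top [211. 134. 219. 157.] 0.67
block top [270. 245. 286. 254.] 0.67
carriage scene [246. 180. 270. 212.] 0.66
carriage top [245. 188. 267. 215.] 0.85
pointer scene [272. 219. 280. 230.] 0.61
pointer top [238. 182. 243. 185.] 0.56
wheel_place scene [232. 179. 345. 232.] 0.74
wheel_place scene [131. 136. 149. 160.] 0.56
wheel_place top [176. 179. 281. 228.] 0.69
wheel_place top [245. 188. 268. 215.] 0.64
tray scene [143. 170. 209. 234.] 0.88
tray top [304. 160. 352. 214.] 0.65
index scene [247. 183. 268. 215.] 0.55
index top [246. 187. 268. 212.] 0.62
block_grip scene [298. 148. 315. 170.] 0.88
block_grip scene [242. 137. 261. 166.] 0.83
block_grip scene [282. 254. 298. 282.] 0.71
block_grip top [210. 138. 217. 156.] 0.76
block_grip top [275. 246. 286. 254.] 0.56
block_grip top [237. 198. 245. 212.] 0.53
{'time': 1.0, 'q': array([-1.21200007e+00,  4.23083673e-01,  1.62990343e+00, -1.11118744e-05,
        1.08861512e+00, -1.89751558e-02]), 'joint_vel': array([-0.00019504,  0.00035151, -0.0002912 ,  0.00069669, -0.00047784,
        0.00080793]), 'tau': array([ 1.13671922e-03, -5.57349730e+01, -2.82144767e+01, -3.26511486e-05,
        7.94802454e-04,  2.15945747e-06]), 'tool_pos': array([ 230.55957161, -580.89651972,  256.32791354]), 'eef_rot': array([-3.88267883e-06,  9.82213586e-01,  1.87767066e-01, -5.66051836e-06]), 'ft_force': array([ 0.29089306, -0.10016578,  0.30224353]), 'wrist_torque': array([-0.01879059, -0.00277999,  0.03384989]), 'grip_force': 0.0, 'finger_gap': 84.98192385579469}
```

View pics/t0.png

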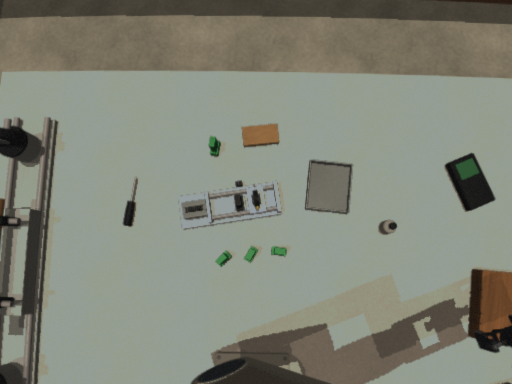

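View pics/s0.png

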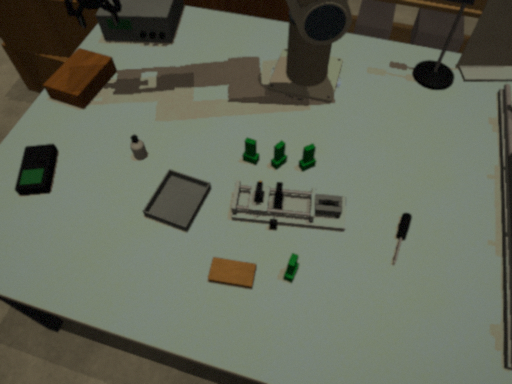

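The top view shows the stage at (231,205): carriage probably at (257,199), block at (239,203), wheel housing at (195,210), pointer at (239,183), and tray at (329,187). There are four green look-alikes, at (214,146), (223,258), (251,254) and (279,251). I'll check the choice in a close crop.

```bash
python3 - <<'E'
from h import *
a=snap('scene');b=snap('top')
ca=cv2.resize(a['frame'][165:240,220:355],None,fx=5.9,fy=4,interpolation=cv2.INTER_CUBIC)[:, :796]
cb=cv2.resize(b['frame'][175:235,170:290],(720,360) ,interpolation=cv2.INTER_CUBIC)
ca=cv2.resize(a['frame'][172:238,222:352],(720,366*1) ,interpolation=cv2.INTER_CUBIC)[:240+126]
im=np.vstack([ca[:300],cb[:300]]); cv2.imwrite('pics/z.png',im[:,:,::-1])
print('tray',back(b,[[329,187],[309,160],[352,162],[348,214],[305,209]],30).round())
print('bed corners',back(b,[[178,193],[279,182],[282,215],[182,229]],20).round())
print('blk',back(b,[[239,203]],105).round(),'car',back(b,[[257,199]],100).round(),back(b,[[239,183]],40).round())
print('scene blk',back(a,[[278,190],[259,188]],90).round())
E
```

```text
tray [[ 594. -222.   30.]
 [ 676. -162.   30.]
 [ 672. -292.   30.]
 [ 514. -278.   30.]
 [ 527. -150.   30.]]
bed corners [[571. 230.  20.]
 [609. -73.  20.]
 [510. -83.  20.]
 [463. 214.  20.]]
blk [[534.  40. 105.]] car [[546.  -9. 100.]] [[601.  46.  40.]]
scene blk [[543.  44.  90.]
 [551.  -5.  90.]]
```

View pics/z.png

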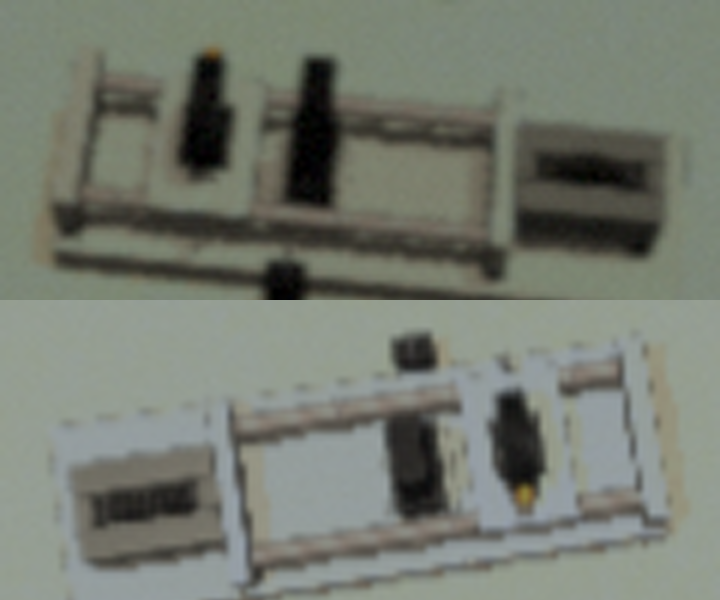

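The crop confirms the layout. In the top view the upright black block stands between the rods at (239,203). The lens carriage, a white plate with a black mount and a yellow dot, is at (257,199). The pointer clamp is at (239,183) on the far (+x world) side, and the wheel slot is at (194,210). I'm moving above the block.

Call:
move_arm:
  motion:
    - [0.0368, -0.0333, 0, 0]
    - [0.0368, -0.0333, 0, 0]
    - [0.0368, -0.0333, 0, 0]
    - [0.0368, -0.0333, 0, 0]
    - [0.0368, -0.0333, 0, 0]
    - [0.0368, -0.0333, 0, 0]
    - [0.0368, -0.0333, 0, 0]
  claw: -1

```text
time: 1.8
tool_pos: [384.6, -267.5, 256.6]
eef_rot: [0.0, 0.982, 0.188, 0.0]
ft_force: [1.1, -0.1, -0.5]
finger_gap: 85.5
grip_force: 0.0
```

Call:
move_arm:
  motion:
    - [0.0368, -0.0333, 0, 0]
    - [0.0368, -0.0333, 0, 0]
    - [0.0368, -0.0333, 0, 0]
    - [0.0368, -0.0333, 0, 0]
    - [0.0368, -0.0333, 0, 0]
    - [0.0368, -0.0333, 0, 0]
    - [0.0368, -0.0333, 0, 0]

```text
time: 2.5
tool_pos: [538.1, 44.6, 256.6]
eef_rot: [0.0, 0.982, 0.188, 0.0]
ft_force: [1.6, -0.5, 0.5]
finger_gap: 85.6
grip_force: 0.0
```

Call:
move_arm:
  motion:
    - [0, 0, 0, -0.0233]
    - [0, 0, 0, -0.0233]
    - [0, 0, 0, -0.0233]
    - [0, 0, 0, -0.0233]
    - [0, 0, 0, -0.0233]
    - [0, 0, 0, -0.0233]
    - [0, 0, 0, -0.0233]
    - [0, 0, 0, -0.0233]

```text
time: 3.3
tool_pos: [537.5, 42.5, 256.4]
eef_rot: [0.0, 0.713, 0.702, 0.0]
ft_force: [-0.1, 0.3, -0.3]
finger_gap: 85.4
grip_force: 0.0
```

Call:
move_arm:
  motion:
    - [0, 0, 0, -0.0233]
    - [0, 0, 0, 0]
    - [0, 0, 0, 0]

```text
time: 3.6
tool_pos: [537.5, 42.5, 256.4]
eef_rot: [0.0, 0.663, 0.748, 0.0]
ft_force: [-0.5, -0.0, 0.2]
finger_gap: 85.7
grip_force: 0.0
```

```bash
cat >> h.py <<'E'
def yaw(s):
    w,x,y,z=s['eef_rot']; return np.degrees(2*np.arctan2(y,x))
def plan(xyz,yw=None):
    s=get_state(); a=np.radians(yaw(s)); d=np.array(xyz)-s['tool_pos']
    t=[d[0]*np.cos(a)+d[1]*np.sin(a), d[0]*np.sin(a)-d[1]*np.cos(a), -d[2]]
    print('tool shift mm',np.round(t,1),'turn unit',None if yw is None else round(-(yw-np.degrees(a))/360,4))
E
python3 - <<'E'
from h import *
s=get_state();print(s['time'],s['tool_pos'],yaw(s),s['q'].round(2),s['ft_force'])
w=snap('wrist','w0.png');R=cv2.Rodrigues(np.float64(w['rvec']))[0];print(-R.T@np.ravel(w['tvec']),R[2])
for n in ['block','carriage','pointer','lens_stage','index','mark']:
    for r in recognise(n,'wrist')[:2]:
        print(n,(np.array(r['rect'])*[512,384,512,384]).round(0),round(r['conf'],2))
E
```

```text
3.6 [537.49147873  42.47876397 256.38255833] 96.91022704183169 [ 0.06  0.3   1.82  0.    1.02 -0.06] [-0.49293026 -0.0099044   0.23426274]
[527.26250291 117.78818246 374.33738767] [ 0.03552811 -0.28979175 -0.95643008]
block [382. 103. 455. 134.] 0.92
block [126. 216. 168. 270.] 0.87
carriage [234. 185. 302. 236.] 0.73
pointer [300. 158. 315. 178.] 0.8
pointer [208.   2. 299. 262.] 0.36
lens_stage [211.   5. 299. 262.] 0.76
index [236. 183. 306. 234.] 0.67
mark [300. 161. 311. 178.] 0.51
mark [231. 186. 300. 235.] 0.35
```

View pics/w0.png

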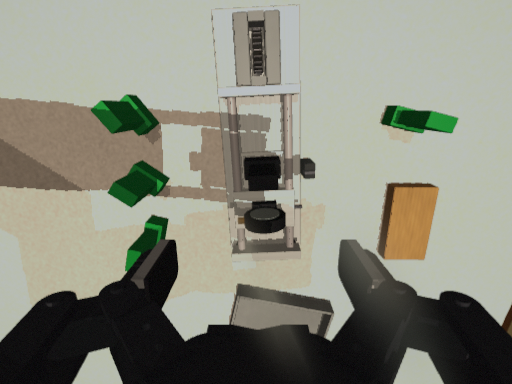

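The wrist view shows the block at (262,170), carriage at (265,218), pointer at (307,168), and wheel at (257,47). Next I'm fitting the bed frame and viewing a close crop.

```bash
python3 - <<'E'
from h import *
w=snap('wrist')
cv2.imwrite('pics/wz.png',cv2.resize(w['frame'][145:265,220:330],None,fx=5,fy=5,interpolation=cv2.INTER_CUBIC)[:,:,::-1])
P=back(w,[[213,11],[299,6],[301,257],[231,260]],20);print(P.round(1), P.mean(0))
print('blocktop',back(w,[[246,157],[279,157],[262,163]],108).round(1))
print(np.linalg.norm(P-np.roll(P,1,0),axis=1))
print('slot',back(w,[[250,20],[265,20],[265,75],[250,75]],57).round(1))
E
```

```text
[[464.9 213.1  20. ]
 [559.6 229.8  20. ]
 [615.2 -81.2  20. ]
 [515.1 -98.6  20. ]] [538.72247158  65.7891653   20.        ]
blocktop [[521.7  69.9 108. ]
 [553.5  73.9 108. ]
 [537.9  65.9 108. ]]
[315.71276578  96.14420294 315.90865359 101.65639195]
slot [[509.1 199.9  57. ]
 [524.2 201.8  57. ]
 [530.9 150.7  57. ]
 [515.1 148.8  57. ]]
```

View pics/wz.png

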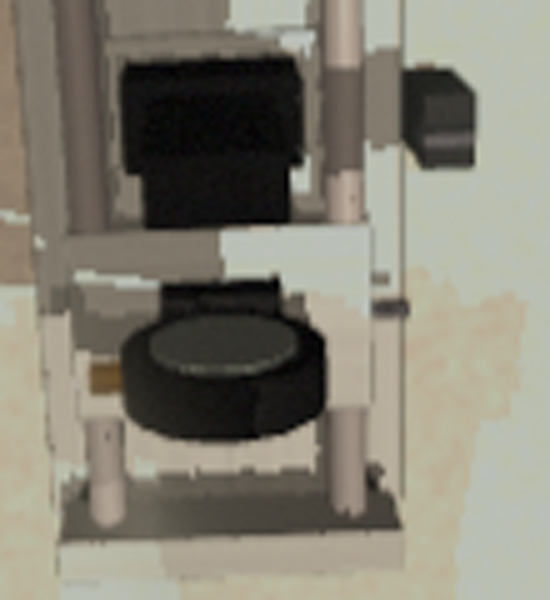

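```bash
python3 - <<'E'
from h import *
from scipy.optimize import least_squares
w=snap('wrist');t=snap('top')
def W(p,X):
    a=p[2];x=np.array([np.cos(a),np.sin(a)]);y=np.array([-x[1],x[0]])
    X=np.atleast_2d(X); return np.c_[np.array(p[:2])+X[:,:1]*x+X[:,1:2]*y,X[:,2]]
C=np.array([[150,50,20],[150,-50,20],[-150,-50,20],[-150,50,20]],float)
ot=np.array([[182,229],[178.5,193],[279,182],[282,215]],float) # +y side is low world x => lower in top
ow=np.array([[213,11],[299,6]],float)
def f(p): return np.r_[(proj(t,W(p,C))-ot).ravel()*2,(proj(w,W(p,C[:2]))-ow).ravel()]
r=least_squares(f,[538,70,1.71]);p=r.x;print(p[:2],np.degrees(p[2]),f(p).round(1))
def blk(q): # bed-local x,y of block
    return np.array([[q[0]-12,q[1]+22,48],[q[0]-12,q[1]-22,48],[q[0]-8,q[1]+15,108],[q[0]-8,q[1]-15,108],[q[0]+12,q[1]+22,26],[q[0]+12,q[1]-22,26]])
ob=np.array([[245,178],[281,178],[248.5,190.6],[278,190.6],[244.6,158],[279.5,157]])
# free world fit, yaw from bed
g=lambda q:(proj(w,W(p,blk(q)))-ob).ravel()
r=least_squares(g,[-25,0],loss='soft_l1');print(r.x,g(r.x).reshape(-1,2).round(1)); 
G=W(p,[r.x[0],r.x[1],78]);print('block world',G)
print('pointer right', back(w,[[307,160]],40))
plan([G[0,0],G[0,1],120],np.degrees(p[2]))
np.save('bed.npy',p)
E
```

```text
[536.50972309  72.49135019] 98.58173526980472 [ 0.3 -0.9  0.2  5.  -3.   0.4  0.4  0.1 -0.2 -0.3  3.3  2.1]
[-26.80087131  -1.41316892] [[-0.4  1.8]
 [-0.3  0.9]
 [ 0.3  0.2]
 [ 0.5 -0.5]
 [ 0.1 -0.9]
 [-0.2 -0.8]]
block world [[541.90629995  46.20141471  78.        ]]
pointer right [[594.87628897  63.23856701  40.        ]]
tool shift mm [  3.2   4.9 136.3] turn unit -0.0041
```

Call:
move_arm:
  motion:
    - [0.003, 0.005, 0.03, -0.0041]
    - [0, 0, 0.04, 0]
    - [0, 0, 0.04, 0]
    - [0, 0, 0.03, 0]
    - [0, 0, 0.02, 0]
    - [0, 0, 0, 0]
    - [0, 0, 0, 0]

```text
time: 4.8
tool_pos: [542.2, 46.1, 96.5]
eef_rot: [-0.0, 0.652, 0.758, -0.0]
ft_force: [0.4, 0.3, 0.1]
finger_gap: 85.5
grip_force: 0.0
```

```bash
python3 - <<'E'
from h import *
s=get_state();print(s['tool_pos'],yaw(s),s['ft_force'])
w=snap('wrist');t=snap('top');a=snap('scene')
cv2.imwrite('pics/g.png',np.hstack([cv2.resize(w['frame'][130:384,130:390],(400,390)),cv2.resize(a['frame'][150:240,220:320],(400,390))])[:,:,::-1])
E
```

```text
[542.19495595  46.0737137   96.47482994] 98.60834577819611 [0.41355098 0.3343863  0.10979889]
```

View pics/g.png

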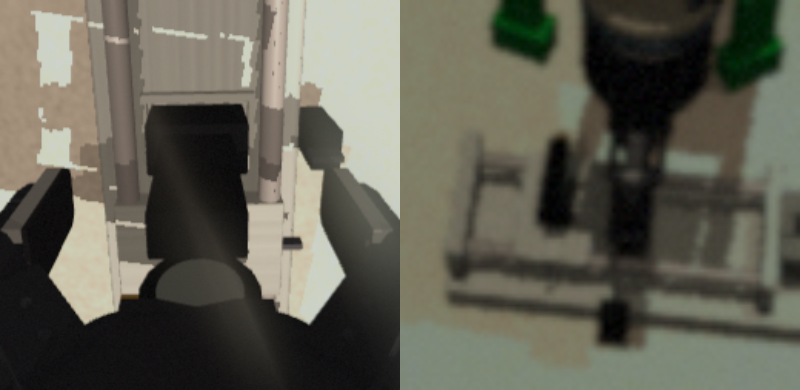

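The block sits midway between the fingers (crop x≈197), with no obstruction, so I'm closing the gripper.

Call:
move_arm:
  motion:
    - [0, 0, 0, 0]
    - [0, 0, 0, 0]
    - [0, 0, 0, 0]
    - [0, 0, 0, 0]
    - [0, 0, 0, 0]
    - [0, 0, 0, 0]
    - [0, 0, 0, 0]
    - [0, 0, 0, 0]
  claw: 1
  squeeze: 35

```text
time: 5.75
tool_pos: [542.3, 46.1, 96.7]
eef_rot: [0.0, 0.652, 0.758, 0.0]
ft_force: [-1.1, 0.3, 5.4]
finger_gap: 29.4
grip_force: 35.2
```

```bash
python3 - <<'E'
from h import *
s=get_state();print(s['finger_gap'],s['grip_force'],s['ft_force'],s['q'].round(2))
t=snap('top')
from scipy.optimize import least_squares
# tray yaw/centre from four rim corners
P=back(t,[[309,160],[352,162],[348,214],[305,209]],30)[:,:2];print(P.mean(0),P[1]-P[0],P[2]-P[1])
print([ (np.array(r['rect'])*[512,384,512,384]).round() for r in recognise('tray','top')])
E
```

```text
29.38051843883143 35.21593987941742 [-1.05655529  0.252112    5.40380537] [ 0.06  0.54  1.9  -0.    0.7  -0.09]
[ 597.3919723  -220.63696094] [  -4.00114341 -130.05715178] [-157.55340694   14.5783055 ]
[array([305., 159., 352., 213.])]
```

Call:
move_arm:
  motion:
    - [0, 0, -0.01, 0]
    - [0, 0, -0.02, 0]
    - [0, 0, -0.03, 0]
    - [0, 0, -0.04, 0]
    - [0, 0, -0.04, 0]
    - [0, 0, 0, 0]

```text
time: 6.45
tool_pos: [545.0, 46.3, 242.1]
eef_rot: [0.004, 0.652, 0.758, 0.003]
ft_force: [0.9, -0.3, -1.3]
finger_gap: 29.6
grip_force: 34.9
```

Call:
move_arm:
  motion:
    - [-0.034, 0.002, 0, 0]
    - [-0.04, 0.002, 0, 0]
    - [-0.04, 0.002, 0, 0]
    - [-0.04, 0.002, 0, 0]
    - [-0.04, 0.002, 0, 0]
    - [-0.04, 0.002, 0, 0]
    - [-0.038, 0.002, 0, 0]
    - [0, 0, 0, 0]

```text
time: 7.25
tool_pos: [596.9, -224.9, 235.6]
eef_rot: [0.0, 0.653, 0.757, -0.0]
ft_force: [0.5, 0.2, -0.2]
finger_gap: 29.5
grip_force: 34.8
```

Call:
move_arm:
  motion:
    - [0, 0, 0.04, 0]
    - [0, 0, 0.04, 0]
    - [0, 0, 0.03, 0]
    - [0, 0, 0.02, 0]
    - [0, 0, 0.01, 0]
    - [0, 0, 0.006, 0]
    - [0, 0, 0.004, 0]
    - [0, 0, 0, 0]

```text
time: 8.05
tool_pos: [596.9, -220.7, 86.7]
eef_rot: [0.0, 0.652, 0.758, 0.0]
ft_force: [-0.8, -1.0, -0.7]
finger_gap: 29.6
grip_force: 34.9
```

```bash
python3 - <<'E'
from h import *
s=get_state();print(s['time'],s['tool_pos'],s['finger_gap'],s['grip_force'],s['ft_force'])
E
```

```text
8.05 [ 596.9310348  -220.74003296   86.74766916] 29.647691937243746 34.87446069717407 [-0.80782767 -1.04534107 -0.70628838]
```

Now the final few mm, then release.

Call:
move_arm:
  motion:
    - [0, 0, 0.002, 0]
    - [0, 0, 0.002, 0]
    - [0, 0, 0.001, 0]
    - [0, 0, 0, 0]
    - [0, 0, 0, 0]

```text
time: 8.55
tool_pos: [596.7, -220.8, 81.4]
eef_rot: [0.0, 0.652, 0.758, 0.0]
ft_force: [-0.1, 0.3, -0.9]
finger_gap: 29.3
grip_force: 34.9
```

Call:
move_arm:
  motion:
    - [0, 0, 0, 0]
    - [0, 0, 0, 0]
    - [0, 0, 0, 0]
    - [0, 0, 0, 0]
    - [0, 0, 0, 0]
    - [0, 0, 0, 0]
  claw: -0.3

```text
time: 9.15
tool_pos: [596.7, -220.8, 81.3]
eef_rot: [0.0, 0.652, 0.758, 0.0]
ft_force: [0.0, -0.2, 0.4]
finger_gap: 55.5
grip_force: 0.0
```

Call:
move_arm:
  motion:
    - [0, 0, -0.01, 0]
    - [0, 0, -0.03, 0]
    - [0, 0, -0.04, 0]
    - [0, 0, -0.04, 0]
    - [0, 0, -0.03, 0]
    - [0, 0, 0, 0]

```text
time: 9.75
tool_pos: [599.2, -221.7, 237.4]
eef_rot: [0.005, 0.652, 0.758, 0.002]
ft_force: [0.1, -0.1, -0.2]
finger_gap: 55.7
grip_force: 0.0
```

```bash
python3 - <<'E'
from h import *
s=get_state();print(s['time'],s['tool_pos'],s['finger_gap'],s['ft_force'])
p=np.load('bed.npy');print(p)
t=snap('top');w=snap('wrist');a=snap('scene')
cv2.imwrite('pics/tr.png',np.hstack([cv2.resize(w['frame'],(400,300)),cv2.resize(a['frame'][140:250,130:300],(400,300))])[:,:,::-1])
for cam in ['top','scene','wrist']:
  print(cam,[((np.array(r['rect'])*[512,384,512,384]).round(),round(r['conf'],2)) for r in recognise('block',cam)])
E
```

```text
9.75 [ 599.23142743 -221.7498445   237.42334553] 55.69556823401148 [ 0.141504   -0.12629792 -0.18357916]
[536.50972309  72.49135019   1.72057586]
top [(array([270., 247., 287., 254.]), 0.7), (array([212., 135., 217., 156.]), 0.59), (array([244., 245., 258., 261.]), 0.43)]
scene [(array([282., 254., 299., 283.]), 0.8), (array([242., 134., 262., 166.]), 0.76), (array([299., 148., 319., 174.]), 0.75), (array([272., 140., 291., 170.]), 0.59), (array([174., 179., 184., 204.]), 0.55), (array([270., 219., 279., 227.]), 0.4)]
wrist [(array([ 50.,   1., 118.,  38.]), 0.8), (array([238., 158., 273., 198.]), 0.63)]
```

View pics/tr.png

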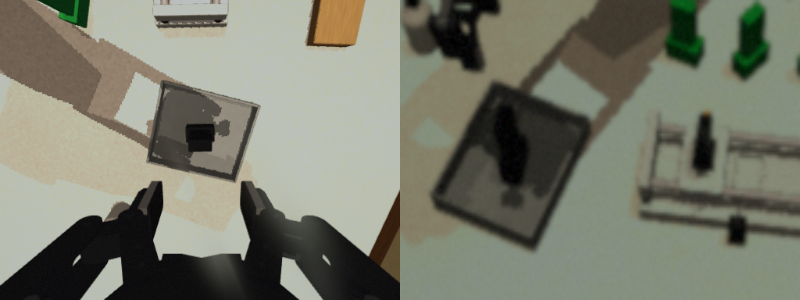

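The block stands in the tray. In the wrist half of the picture it is at (200,137), inside the walls, and in the scene half it is upright. Next, a close look at the fin and pointer from above.

Call:
move_arm:
  motion:
    - [0.038, -0.0034, 0, 0]
    - [0.038, -0.0034, 0, 0]
    - [0.038, -0.0034, 0, 0]
    - [0.038, -0.0034, 0, 0]
    - [0.038, -0.0034, 0, 0]
    - [0.038, -0.0034, 0.02, 0]
    - [0, 0, 0.017, 0]
    - [0, 0, 0, 0]
  claw: 1
  squeeze: 20

```text
time: 10.85
tool_pos: [540.1, 2.7, 191.5]
eef_rot: [-0.002, 0.651, 0.759, -0.002]
ft_force: [0.4, -0.8, -0.4]
finger_gap: -0.1
grip_force: 0.0
```

```bash
python3 - <<'E'
from h import *
s=get_state();print(s['time'],s['tool_pos'],s['finger_gap'],s['ft_force'])
p=np.load('bed.npy');w=snap('wrist','w2.png')
def W(X):
    a=p[2];x=np.array([np.cos(a),np.sin(a)]);y=np.array([-x[1],x[0]]);X=np.atleast_2d(X)
    return np.c_[p[:2]+X[:,:1]*x+X[:,1:2]*y,X[:,2]]
c=proj(w,W([[-45,-58,45],[-18,-52,45]])).mean(0).astype(int);print(c,proj(w,W([104,0,65])))
x0=max(c[0]-50,0);y0=max(c[1]-50,0);print(x0,y0)
cv2.imwrite('pics/w2z.png',cv2.resize(w['frame'][y0:y0+100,x0:x0+100],(600,600),interpolation=cv2.INTER_CUBIC)[:,:,::-1])
E
```

```text
10.85 [540.10600708   2.68470164 191.52326402] -0.09019959351828373 [ 0.35195178 -0.76483794 -0.36439033]
[324 148] [[269.7612273 -30.2936064]]
274 98
```

View pics/w2z.png

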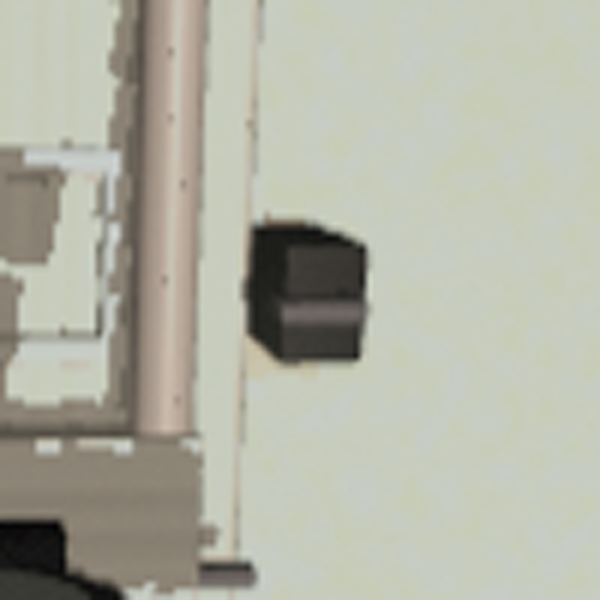

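The crop shows the blade band at full-frame pixel (322,150) and the fin end at (316,193.5).

```bash
cat >> h.py <<'E'
def bed(P):
    p=np.load('bed.npy');a=p[2];d=np.atleast_2d(P)[:,:2]-p[:2];return np.c_[d@[np.cos(a),np.sin(a)],d@[-np.sin(a),np.cos(a)]]
def world(x,y,z):
    p=np.load('bed.npy');a=p[2];return [p[0]+x*np.cos(a)-y*np.sin(a),p[1]+x*np.sin(a)+y*np.cos(a),z]
E
python3 - <<'E'
from h import *
w=snap('wrist');P=back(w,[[322.3,150],[315.7,193.5]],45);print(w['fx'],P.round(1),bed(P).round(1))
g=bed(world(104,0,65));print(world(104,0,65)); plan(world(94,0,101),np.degrees(np.load('bed.npy')[2]))
E
```

```text
275.86552565149964 [[595.9  46.9  45. ]
 [598.9   2.9  45. ]] [[-34.2 -54.9]
 [-78.1 -51.3]]
[np.float64(520.9908284909845), np.float64(175.32696615579857), 65]
tool shift mm [165.1   5.2  92.8] turn unit 0.0001
```

Call:
move_arm:
  motion:
    - [0.04, 0.001, 0, 0]
    - [0.04, 0.001, 0, 0]
    - [0.04, 0.001, 0, 0]
    - [0.03, 0.001, 0, 0]
    - [0.015, 0.001, 0, 0]
    - [0, 0, 0, 0]
    - [0, 0, 0, 0]

```text
time: 11.65
tool_pos: [523.0, 164.7, 194.6]
eef_rot: [0.0, 0.652, 0.758, 0.0]
ft_force: [-0.2, 0.1, -0.3]
finger_gap: -0.0
grip_force: 0.0
```

```bash
python3 - <<'E'
from h import *
s=get_state();print(s['time'],s['tool_pos'],bed(s['tool_pos']))
w=snap('wrist');c=proj(w,[world(104,0,65)])[0].astype(int);print(c)
x0=max(c[0]-60,0);y0=max(c[1]-60,0);print(x0,y0)
cv2.imwrite('pics/w3z.png',cv2.resize(w['frame'][y0:y0+120,x0:x0+120],(600,600),interpolation=cv2.INTER_CUBIC)[:,:,::-1])
E
```

```text
11.65 [523.01059725 164.70965321 194.58800535] [[93.20016832 -0.4128385 ]]
[258 180]
198 120
```

View pics/w3z.png

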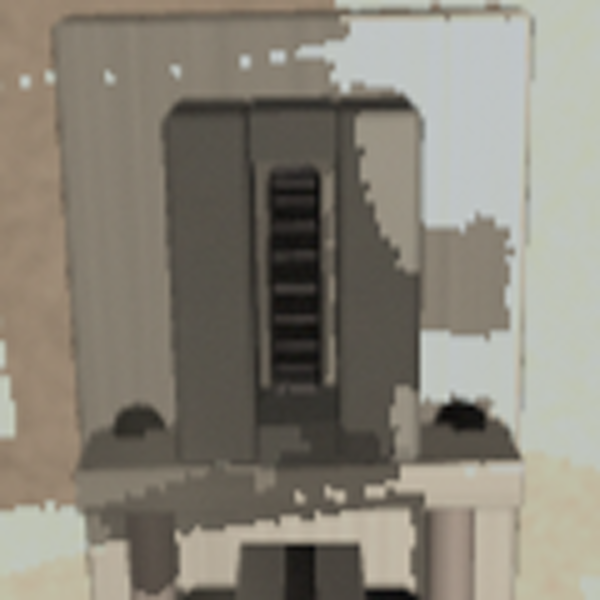

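The wheel shows in the slot at crop cols 270–320, rows 165–390.

```bash
python3 - <<'E'
from h import *
w=snap('wrist');f=lambda u,v:(198+u/5,120+v/5)
print(bed(back(w,[f(296,165),f(296,390),f(292,100),f(300,455)],57)).round(1))
print(bed(back(w,[f(55,15),f(530,10)],20)).round(1))
E
```

```text
[[127.7   1. ]
 [ 83.6   1. ]
 [139.6   1.7]
 [ 70.    0.3]]
[[152.7  50.7]
 [153.7 -47.2]]
```

Call:
move_arm:
  motion:
    - [0.004, -0.0014, 0.02, 0]
    - [0, 0, 0.035, 0]
    - [0, 0, 0.025, 0]
    - [0, 0, 0.01, 0]
    - [0, 0, 0.005, 0]
    - [0, 0, 0, 0]
    - [0, 0, 0, 0]

```text
time: 12.45
tool_pos: [521.4, 169.2, 100.3]
eef_rot: [0.0, 0.652, 0.758, 0.001]
ft_force: [1.2, -0.5, 0.6]
finger_gap: -0.2
grip_force: 0.0
```

Call:
move_arm:
  motion:
    - [0, 0, 0.001, 0]
    - [0, 0, 0.001, 0]
    - [0, 0, 0, 0]

```text
time: 12.75
tool_pos: [520.7, 169.3, 97.7]
eef_rot: [0.0, 0.652, 0.758, 0.0]
ft_force: [-0.8, -0.6, 0.4]
finger_gap: 0.1
grip_force: 0.0
```

Call:
move_arm:
  motion:
    - [0, 0, 0.001, 0]
    - [0, 0, 0.001, 0]
    - [0, 0, 0, 0]

```text
time: 13.05
tool_pos: [520.4, 169.2, 95.2]
eef_rot: [-0.0, 0.652, 0.758, -0.0]
ft_force: [-0.5, -0.9, 0.7]
finger_gap: -0.1
grip_force: 0.0
```

Call:
move_arm:
  motion:
    - [0, 0, 0.001, 0]
    - [0, 0, 0.001, 0]
    - [0, 0, 0, 0]

```text
time: 13.35
tool_pos: [520.5, 169.2, 93.1]
eef_rot: [-0.0, 0.652, 0.758, -0.0]
ft_force: [-0.4, 0.5, -0.3]
finger_gap: -0.1
grip_force: 0.0
```

Call:
move_arm:
  motion:
    - [0, 0, 0.001, 0]
    - [0, 0, 0.001, 0]
    - [0, 0, 0, 0]

```text
time: 13.65
tool_pos: [520.5, 169.2, 91.2]
eef_rot: [-0.0, 0.652, 0.758, -0.0]
ft_force: [-0.1, -0.3, 0.2]
finger_gap: 0.0
grip_force: 0.0
```

Call:
move_arm:
  motion:
    - [0, 0, 0.001, 0]
    - [0, 0, 0.001, 0]
    - [0, 0, 0, 0]

```text
time: 13.95
tool_pos: [520.7, 169.3, 89.5]
eef_rot: [0.0, 0.652, 0.758, 0.0]
ft_force: [-0.3, -0.5, 5.2]
finger_gap: -0.1
grip_force: 2.4
```

Call:
move_arm:
  motion:
    - [0, 0, 0, 0]
    - [0, 0, 0, 0]

```text
time: 14.15
tool_pos: [520.7, 169.3, 89.5]
eef_rot: [0.0, 0.652, 0.758, 0.0]
ft_force: [-0.9, 0.2, 3.9]
finger_gap: -0.4
grip_force: 2.4
```

```bash
python3 - <<'E'
from h import *
F=[]
for i in range(4): snap('wrist');s=get_state();F.append(s['ft_force'])
print(np.mean(F,0),np.std(F,0),s['tool_pos'],bed(s['tool_pos']))
E
```

```text
[-0.75937258  0.54411787  4.83626911] [0.71533909 0.32934471 0.29469073] [520.66332182 169.28626619  89.44073588] [[98.0758023  1.225234 ]]
```

Call:
move_arm:
  motion:
    - [0, 0, 0.0005, 0]
    - [0.001, 0, 0, 0]
    - [0.002, 0, 0, 0]
    - [0.0025, 0, 0, 0]
    - [0.0025, 0, 0, 0]
    - [0.003, 0, 0, 0]
    - [0.003, 0, 0, 0]
    - [0.002, 0, 0, 0]

```text
time: 15.15
tool_pos: [518.1, 185.0, 88.9]
eef_rot: [0.0, 0.652, 0.758, -0.0]
ft_force: [-2.2, -0.1, 4.4]
finger_gap: -0.3
grip_force: 2.3
```

```bash
python3 - <<'E'
from h import *
w=snap('wrist','w4.png');s=get_state();print(s['ft_force'],s['tool_pos'],bed(s['tool_pos']))
E
```

```text
[-1.76905929  0.07471817  4.95195302] [518.0618964  185.26292995  88.85446126] [[114.2617764    1.41349385]]
```

Call:
move_arm:
  motion:
    - [0, 0, -0.004, 0]
    - [0, 0, -0.006, 0]
    - [-0.009, 0, 0, 0]
    - [-0.009, 0, 0, 0]
    - [0, 0, 0, 0]
    - [0, 0, 0.005, 0]
    - [0, 0, 0.003, 0]
    - [0, 0, 0.002, 0]

```text
time: 16.0
tool_pos: [520.9, 167.3, 88.6]
eef_rot: [-0.0, 0.652, 0.758, -0.0]
ft_force: [-1.2, -1.5, 7.6]
finger_gap: -0.4
grip_force: 3.7
```

Call:
move_arm:
  motion:
    - [0, 0, 0, 0]
    - [0.001, 0, 0, 0]
    - [0.002, 0, 0, 0]
    - [0.003, 0, 0, 0]
    - [0.003, 0, 0, 0]
    - [0.003, 0, 0, 0]
    - [0.003, 0, 0, 0]
    - [0.002, 0, 0, 0]

```text
time: 16.8
tool_pos: [518.1, 184.3, 88.9]
eef_rot: [-0.0, 0.652, 0.758, -0.0]
ft_force: [-1.8, -1.0, 5.6]
finger_gap: -0.0
grip_force: 2.4
```

Call:
move_arm:
  motion:
    - [0, 0, 0, 0]
    - [0, 0, -0.01, 0]
    - [0, 0, -0.03, 0]
    - [0, 0, -0.03, 0]
    - [-0.03, 0, -0.03, 0]
    - [-0.035, 0, 0, 0]
    - [-0.035, 0, 0, 0]
    - [0, 0, 0, 0]

```text
time: 17.6
tool_pos: [533.8, 82.3, 189.6]
eef_rot: [0.001, 0.653, 0.757, 0.0]
ft_force: [-0.4, -0.3, -0.0]
finger_gap: -0.1
grip_force: 0.0
```

```bash
python3 - <<'E'
from h import *
snap('wrist');snap('wrist');w=snap('wrist','w5.png');s=get_state();print(s['time'],s['ft_force'],bed(s['tool_pos']),s['tool_pos'])
c=proj(w,[world(-39,-54,45)])[0].astype(int);x0,y0=c[0]-50,c[1]-50;print(x0,y0)
cv2.imwrite('pics/w5z.png',cv2.resize(w['frame'][y0:y0+100,x0:x0+100],(600,600),interpolation=cv2.INTER_CUBIC)[:,:,::-1])
E
```

```text
17.75 [-0.69776805  0.29789051  0.06967817] [[13.16066651  1.33111194]] [533.22967777  85.30604116 189.00081062]
261 184
```

View pics/w5z.png

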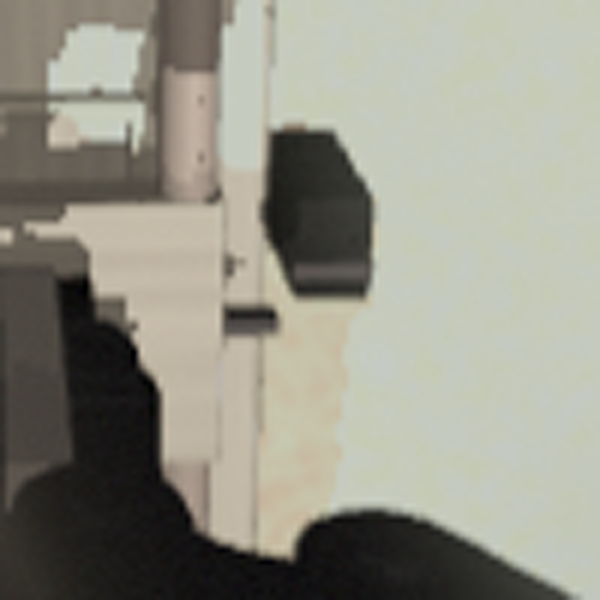

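The blade's light top band is at crop rows 262–283. The fin's top, with the darker front face above it, is at rows 318–333, so a short distance remains.

```bash
python3 - <<'E'
from h import *
w=snap('wrist');P=back(w,[[311,229.5],[305.2,238.3]],45);print(bed(P).round(1))
g=cv2.cvtColor(w['frame'],cv2.COLOR_RGB2GRAY).astype(float)
print('blade',[int(x) for x in g[222:236,313:320].mean(1)]);print('fin',[int(x) for x in g[230:244,300:306].mean(1)])
plan(world(-20,0,189))
E
```

```text
[[-32.6 -53.1]
 [-42.7 -47.6]]
blade [54, 53, 51, 51, 51, 50, 65, 84, 89, 67, 48, 47, 137, 183]
fin [183, 182, 182, 182, 182, 137, 53, 41, 70, 81, 132, 172, 181, 179]
tool shift mm [-33.6   1.3  -0.1] turn unit None
```

Call:
move_arm:
  motion:
    - [0.03, 0, 0, 0]
    - [0.03, 0, 0, 0]
    - [0.026, 0, 0, 0]
    - [0, 0, 0.03, 0]
    - [0, 0, 0.03, 0]
    - [0, 0, 0.025, 0]
    - [0, 0, 0.009, 0]
    - [0, 0, 0, 0]

```text
time: 18.6
tool_pos: [519.4, 170.7, 93.6]
eef_rot: [-0.001, 0.652, 0.759, -0.001]
ft_force: [0.7, -0.2, 0.7]
finger_gap: -0.2
grip_force: 0.0
```

Call:
move_arm:
  motion:
    - [0, 0, 0.003, 0]
    - [0, 0, 0.0025, 0]
    - [0, 0, 0.001, 0]
    - [0, 0, 0, 0]

```text
time: 19.0
tool_pos: [521.3, 170.6, 89.4]
eef_rot: [0.001, 0.652, 0.758, 0.001]
ft_force: [0.8, 0.5, 4.8]
finger_gap: -0.2
grip_force: 2.6
```

Call:
move_arm:
  motion:
    - [0, 0, 0.0003, 0]
    - [0.001, 0, 0, 0]
    - [0.002, 0, 0, 0]
    - [0.002, 0, 0, 0]
    - [0.002, 0, 0, 0]
    - [0.002, 0, 0, 0]
    - [0, 0, 0, 0]
    - [0, 0, 0, 0]

```text
time: 19.8
tool_pos: [519.9, 179.2, 89.1]
eef_rot: [0.001, 0.652, 0.758, 0.001]
ft_force: [0.0, 0.8, 6.2]
finger_gap: 0.0
grip_force: 2.9
```

Call:
move_arm:
  motion:
    - [0, 0, -0.01, 0]
    - [0, 0, -0.03, 0]
    - [0, 0, -0.03, 0]
    - [-0.036, 0, -0.03, 0]
    - [-0.038, 0, 0, 0]
    - [-0.038, 0, 0, 0]
    - [-0.038, 0, 0, 0]
    - [0, 0, 0, 0]

```text
time: 20.6
tool_pos: [542.0, 27.2, 189.0]
eef_rot: [0.001, 0.653, 0.757, 0.0]
ft_force: [-0.6, 0.5, -0.1]
finger_gap: 0.1
grip_force: 0.0
```

```bash
python3 - <<'E'
from h import *
for i in range(4): w=snap('wrist')
s=get_state();print(s['time'],s['joint_vel'].round(3),bed(s['tool_pos']),s['tool_pos'])
cam=-cv2.Rodrigues(np.float64(w['rvec']))[0].T@np.ravel(w['tvec']);print('cam',bed(cam))
g=cv2.cvtColor(w['frame'],cv2.COLOR_RGB2GRAY).astype(int)
b=proj(w,[world(-33.4,-54,45)])[0];print(b);u,v=b.astype(int)
print('cols',u-10,'rows',v-8)
for r in range(v-8,v+9): print(r,g[r,u-10:u+14])
E
```

```text
20.8 [ 0.017  0.006  0.     0.001 -0.002 -0.   ] [[-41.42385651   1.38951025]] [541.31704349  31.32393228 188.31481048]
cam [[34.05929642  2.43856355]]
[315.21945389 178.83451522]
cols 305 rows 170
170 [202 201 163  74  42  46  45  46  49  66  66  67  68  68  67  67  67  67
  68  67  67  65 160 198]
171 [202 201 138  61  45  45  44  46  46  66  66  68  68  67  69  68  67  67
  68  68  67  65 185 201]
172 [201 173 129  61  44  44  46  47  51  66  67  67  67  68  68  68  66  68
  67  66  67  65 195 202]
173 [202 146 122  60  43  43  44  47  52  66  66  67  67  68  67  68  70  69
  68  68  69  67 195 202]
174 [202 185 168  79  44  45  48  50  52  60  59  65  64  65  66  66  66  64
  64  65  66  67 195 202]
175 [202 200 186  86  43  44  51  56  55  55  56  59  60  62  63  63  63  61
  62  63  65  84 196 201]
176 [202 199 186  88  44  46  51  55  55  65  66  66  67  67  68  68  70  70
  69  71  71  83 195 201]
177 [155 152 143  72  50  46  53  55  91  95  97  97  97  97  97  96  99  99
  97  99  97  98 184 201]
178 [ 69  68  73  62  70  68  53  61 106 109 108 109 110 109 109 110 110 109
 110 110 110 109 177 200]
179 [ 62  88  92  92  95  95  56  60  94 101  99 100 101 101 102 102 103 104
 103 103 102 115 177 199]
180 [ 65 100 104 105 105 105  58  53  69  79  79  79  79  80  81  80  81  82
  80  82  81 126 191 201]
181 [ 92 118 117 137 138 114  58  48  56  63  66  65  66  67  68  68  67  67
  68  68  70 127 196 201]
182 [180 178 162 180 183 176  83  48  58  65  67  67  67  67  67  68  68  69
  69  70  70 126 196 202]
183 [202 196 172 191 195 195 124  60  60  65  67  67  67  68  67  68  69  69
  69  69  68 126 195 202]
184 [202 196 166 192 195 195 184 121  69  64  66  67  69  66  67  68  69  68
  70  70  70 151 198 202]
185 [202 194 173 197 200 200 201 185 150 145 146 146 147 147 146 146 146 145
 145 145 174 190 201 202]
186 [202 192 177 200 202 202 202 202 192 191 191 191 192 191 191 192 191 190
 191 190 201 202 202 202]
```

```bash
python3 - <<'E'
from h import *
w=snap('wrist');print(bed(back(w,[[318,178.26],[308,179.9]],45)))
s=get_state();print(bed(s['tool_pos']),s['tool_pos'])
E
```

```text
[[-32.19521433 -56.65401535]
 [-33.85717682 -46.97818847]]
[[-41.12012985   1.35280995]] [541.30801075  31.62973485 188.23013883]
```

Call:
move_arm:
  motion:
    - [0.036, 0, 0, 0]
    - [0.036, 0, 0, 0]
    - [0.036, 0, 0, 0]
    - [0.036, 0, 0, 0]
    - [0, 0, 0.03, 0]
    - [0, 0, 0.03, 0]
    - [0, 0, 0.025, 0]
    - [0, 0, 0.009, 0]

```text
time: 21.65
tool_pos: [518.0, 174.0, 91.8]
eef_rot: [-0.001, 0.651, 0.759, -0.002]
ft_force: [-0.7, -0.4, 0.3]
finger_gap: 0.1
grip_force: 0.0
```

Call:
move_arm:
  motion:
    - [0, 0, 0, 0]
    - [0, 0, 0, 0]
    - [0, 0, 0.002, 0]
    - [0, 0, 0.001, 0]
    - [0, 0, 0.001, 0]
    - [0, 0, 0, 0]
    - [0, 0, 0, 0]

```text
time: 22.35
tool_pos: [520.4, 173.3, 90.4]
eef_rot: [0.0, 0.652, 0.758, 0.0]
ft_force: [1.1, -0.9, 2.1]
finger_gap: -0.3
grip_force: 1.2
```

```bash
python3 - <<'E'
from h import *
s=get_state();print(s['time'],s['ft_force'],bed(s['tool_pos']),s['tool_pos'])
E
```

```text
22.35 [ 1.0526202  -0.87695988  2.07868881] [[102.04041122   0.91246614]] [520.38098843 173.2531586   90.44116324]
```

Call:
move_arm:
  motion:
    - [0, 0, 0.0007, 0]
    - [0, 0, 0.0005, 0]
    - [0, 0, 0, 0]
    - [0, 0, 0, 0]

```text
time: 22.75
tool_pos: [520.4, 173.3, 89.2]
eef_rot: [0.0, 0.652, 0.758, 0.0]
ft_force: [0.7, 0.7, 6.0]
finger_gap: -0.1
grip_force: 2.8
```

```bash
python3 - <<'E'
from h import *
s=get_state();print(s['time'],s['ft_force'],bed(s['tool_pos']),s['tool_pos'])
E
```

```text
22.75 [0.71577169 0.72841014 5.96265047] [[102.08727592   0.9227383 ]] [520.36383812 173.2979658   89.18492122]
```

Call:
move_arm:
  motion:
    - [0.0005, 0, 0, 0]
    - [0.0005, 0, 0, 0]
    - [0.0004, 0, 0, 0]
    - [0.0003, 0, 0, 0]
    - [0, 0, 0, 0]
    - [0, 0, 0, 0]
    - [0, 0, 0, 0]

```text
time: 23.45
tool_pos: [520.2, 174.8, 89.2]
eef_rot: [0.0, 0.652, 0.758, 0.0]
ft_force: [0.9, -1.5, 5.2]
finger_gap: 0.1
grip_force: 2.8
```

```bash
python3 - <<'E'
from h import *
s=get_state();print(s['time'],s['ft_force'],bed(s['tool_pos']),s['tool_pos'])
E
```

```text
23.45 [ 0.91469765 -1.50815403  5.17608055] [[103.60089311   0.9091942 ]] [520.15136841 174.79665758  89.18591649]
```

Call:
move_arm:
  motion:
    - [0.0002, 0, 0, 0]
    - [0, 0, 0, 0]
    - [0, 0, 0, 0]

```text
time: 23.75
tool_pos: [520.1, 175.0, 89.2]
eef_rot: [0.0, 0.652, 0.758, 0.0]
ft_force: [0.8, -0.3, 5.0]
finger_gap: 0.0
grip_force: 2.8
```

Call:
move_arm:
  motion:
    - [0, 0, -0.01, 0]
    - [0, 0, -0.03, 0]
    - [0, 0, -0.03, 0]
    - [-0.036, 0, -0.03, 0]
    - [-0.038, 0, 0, 0]
    - [-0.038, 0, 0, 0]
    - [-0.032, 0, 0, 0]
    - [0, 0, 0, 0]

```text
time: 24.55
tool_pos: [541.4, 29.7, 189.2]
eef_rot: [0.0, 0.653, 0.757, -0.0]
ft_force: [-0.6, -0.0, 0.3]
finger_gap: 0.1
grip_force: 0.0
```

```bash
python3 - <<'E'
from h import *
for i in range(6): w=snap('wrist')
s=get_state();print(s['time'],bed(s['tool_pos']),s['tool_pos'])
g=cv2.cvtColor(w['frame'],cv2.COLOR_RGB2GRAY).astype(int)
b=proj(w,[world(-32.2,-54,45)])[0];print(b);u,v=b.astype(int)
print('cols',u-10)
for r in range(v-7,v+8): print(r,g[r,u-10:u+14])
q=proj(w,[world(-32.2,-47,45),world(-32.2,-57,45),world(-33.2,-47,45)]);print(q)
E
```

```text
24.85 [[-38.99586541   1.36791297]] [540.97609379  33.72796234 188.76275956]
[315.16455739 180.52655445]
cols 305
173 [202 201 161  72  43  45  45  47  50  67  69  69  69  68  69  68  69  68
  69  68  68  66 196 202]
174 [200 201 137  60  43  45  48  45  50  66  68  68  68  68  68  67  68  69
  70  70  69  68 195 203]
175 [200 172 127  59  45  46  45  47  52  65  69  68  68  68  68  69  70  68
  69  69  69  85 195 201]
176 [202 184 166  76  42  45  46  48  55  67  67  69  67  68  68  69  68  63
  69  69  69  93 196 202]
177 [201 199 184  85  44  46  50  52  56  61  61  61  65  66  66  66  67  63
  64  66  67  92 195 202]
178 [165 162 148  69  50  46  53  56  57  58  58  58  63  64  64  64  63  63
  63  66  66  93 196 202]
179 [ 89  88  80  56  55  48  55  56  64  64  66  67  67  68  69  70  71  77
  80  79  79  89 195 202]
180 [ 60  62  87  90  91  90  59  60  93  96  97  96  98  98  98  97  99 101
 103 102 103 102 196 202]
181 [ 64  65 101 104 105  96  57  64 105 109 108 109 107 109 109 109 110 109
 110 111 110 110 196 202]
182 [ 64  89 104 104 119  84  52  61  98 101 102 102 101 101  97  97  96  97
  97  98  99 115 196 201]
183 [177 174 152 169 152  77  49  52  75  80  79  80  82  80  76  76  76  77
  77  78  79 149 198 201]
184 [202 196 166 190 184 118  58  48  61  64  66  66  67  67  69  68  69  70
  69  69  71 164 198 202]
185 [202 194 173 192 195 180  95  50  60  66  66  66  67  68  68  69  68  71
  69  69  71 163 198 202]
186 [202 192 177 193 195 196 181  86  60  64  66  67  68  68  67  69  68  70
  70  70  70 162 198 201]
187 [202 192 175 198 200 200 201 128  70  64  65  65  66  66  66  67  67  69
  72  72  90 185 200 202]
[[308.02655082 180.51439667]
 [318.22380002 180.53175641]
 [307.97042542 181.49978232]]
```

The fin and blade are level to about 0.1 mm in this view. One check from straight overhead will rule out parallax, since the fin's height is only "about" 45.

Call:
move_arm:
  motion:
    - [-0.035, 0, 0, 0]
    - [-0.035, 0, 0, 0]
    - [0, 0, 0, 0]
    - [0, 0, 0, 0]
    - [0, 0, 0, 0]
    - [0, 0, 0, 0]

```text
time: 25.45
tool_pos: [551.5, -35.3, 188.8]
eef_rot: [-0.0, 0.651, 0.759, -0.0]
ft_force: [0.1, 0.4, -1.9]
finger_gap: 0.3
grip_force: 0.0
```

```bash
python3 - <<'E'
from h import *
w=snap('wrist')
s=get_state();print(s['time'],bed(s['tool_pos']))
cam=-cv2.Rodrigues(np.float64(w['rvec']))[0].T@np.ravel(w['tvec']);print('cam',bed(cam),cam)
g=cv2.cvtColor(w['frame'],cv2.COLOR_RGB2GRAY).astype(int)
q=proj(w,[world(-32.2,-54,45),world(-32.2,-47,45),world(-32.2,-57,45),world(-33.2,-47,45)]);print(q);u,v=q[0].astype(int)
print('cols',u-10)
for r in range(v-7,v+8): print(r,g[r,u-10:u+14])
t=snap('top');print([((np.array(r['rect'])*[512,384,512,384]).round(),round(r['conf'],2)) for r in recognise('block','top')])
E
```

```text
25.5 [[-108.99608778    1.22187578]]
cam [[-32.87718979   2.40808776]] [539.03453516  39.62291824 306.73290135]
[[319.82998968 106.06392717]
 [312.1088104  106.04827739]
 [323.13916052 106.07055178]
 [312.04262255 107.20128646]]
cols 309
99 [197 194 181  79  14  12  12  10  11  47  57  58  57  54  55  54  54  52
  52  51  51  51  50 113]
100 [196 194 179  79  12  10  12  12   9  48  56  56  57  55  54  52  53  53
  53  52  50  48  51 113]
101 [197 193 159  64  11  11  15   8  16  51  56  56  56  54  53  52  53  53
  52  51  48  49  49 144]
102 [197 192 145  55  14  11   7  10  12  51  56  57  54  54  55  53  53  52
  50  51  51  46  48 155]
103 [196 192 143  54  12   9  18  10  11  52  54  56  54  55  54  52  52  52
  51  51  48  49  47 154]
104 [197 161 111  39  14   9   5  10  17  55  55  56  55  55  54  52  50  51
  38  33  36  45  54 138]
105 [153 116  97  86  85  84  46  27  68  88  91  90  89  89  90  90  90  88
  85  84  86  88  89 128]
106 [102 102 102 101 101 102  55  30  82 103 104 104 102 103 103 103 103 103
 102 103 101 102 103 126]
107 [101 102 101 102 101 102  58  32  81 102 104 104 103 103 102 102 102 102
 102 102 102 101 101 127]
108 [141 136  97  79  77  78  43  26  58  78  80  85  85  84  85  87  85  85
  86  84  77  79  78 174]
109 [185 177 102  44  37  37  18  17  31  51  52  58  57  59  58  57  56  55
  56  54  49  52  72 189]
110 [187 176  99  31  14  13  13  13  23  47  48  45  50  51  50  49  48  41
  43  42  40  46  77 190]
111 [182 169  93  28  16  16  17  13  19  48  46  47  53  52  52  50  49  47
  46  46  45  47  75 190]
112 [181 168  84  22  15  11  12  17  19  52  54  51  53  52  50  51  48  49
  49  48  46  45  77 189]
113 [182 167  78  21  17  14  17  15  22  54  54  53  53  52  52  49  49  49
  46  47  43  47  71 189]
[(array([211., 135., 221., 155.]), 0.71), (array([322., 181., 333., 195.]), 0.44)]
```

From overhead both bands occupy the same rows (105–108), so they are level. The block is in the tray and the robot is touching nothing.

```bash
python3 -c "
from h import *
print(hand_in())"
```

```text
the job is handed in; nothing more can be done
None
```

The job is handed in: the black block stands in the grey tray, and three and a bit gentle wipes of the wheel (about 5 to 8 N) brought the fin level with the pointer to about 0.1 mm, in about 25 s of robot time.

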